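Press the round flux flask into its sprung ring cradle

ROBOT

A 6-joint arm with a two-finger parallel gripper is mounted at the origin on the work surface. World frame = base frame: x ahead of the robot, y to its left, z up, the work surface at z = 0. Lengths are in mm, angles in rad, forces in N, time in s.
With the tool pointing down it reaches from about 350 to 975 mm from the base axis. Payload 7.1 kg.
Tool frame: the origin (TCP) lies between the finger pads; the fingertips stand 14 mm ahead of it and the grasp point (between the pads) lies 5 mm behind it; z points along the fingers, y is the line along which they close (so a half turn about z gives the same grasp; the last joint's range is limited). The gripper opens to 88 mm and grips with 3 to 60 N. Pads are 20 mm wide; open, the fingers measure 115 mm over their backs; the gripper's body (75 mm by 178 mm) begins 61 mm behind the grasp point.
Start: joints at [-1.203, 0.423, 1.63, -0, 1.089, -0.019], TCP at [235.783, -578.802, 236.675] pointing down, gripper open.
Joint ranges: [-3, 3], [-0.9, 2.11], [0.09, 2.58], [-1.31, 4.45], [0.11, 2.69], [-2.54, 2.54]. Speed limits (rad/s): [2.39, 2.39, 3.01, 3.14, 3.14, 3.14].

INTERFACE

Orientations are given as a rotation vector (axis times angle).
In Python, from workcell import ctrl gives the robot as it stands. The module is installed in compiled form; this text tells all that it offers.
- The arm moves only by the tool servo_tool, never from a script. Its argument "plan" is a list of rows, each a list of 3 entries, a list of its own where there are three numbers: the closure, from 0 (fully open) to 1 (shut), then the shift along the world's x, y, z in mm, then the turn about the world's z in degrees. In form: [[hand, [x, y, z], yaw], ...]. A call has 1 to 10 rows; each row is the pose to reach, as a shift and turn from the pose commanded when the call began; what a row does not reach only later rows make up. A row lasts 1/12 s, in which the tool goes at most 41.7 mm and 7.16 degrees, less where a joint would pass 70% of its speed; a pose out of reach is approached as far as the arm can. A call with a gripper value outside its range is refused whole. The fingers move at their own pace and stop on an object; the grip force is fixed at half the most. Time passes only in rows, so rows that repeat a pose let the fingers close. It gives the time, the measured TCP pose, the force, the opening and the grip force at its end, in the units of the state.
- ctrl.get_obs(): the state, without advancing time (a new reading comes with each control period).
- ctrl.get_image(name): name is "scene" or "side" or "wrist"; returns the picture (400x640x3 uint8, blue, green, red); there is no depth.
- ctrl.camera_info(name): a dict with "fovy" (degrees; the focal length in pixels is half the picture's height over the tangent of half this angle, whatever the lens; pixels are square), "cx", "cy" (the principal point, pixels), "k1" (the pictures are not rectified: a ray, as slopes to the right and down, at radius r is drawn at 1 + k1 r^2 times it, then the intrinsics apply), "rvec" (rotation vector, rad) and "tvec" (3), from world to camera coordinates, as OpenCV has them; the wrist camera has in their place "T_tool_cam" (4x4, takes a point from camera to tool coordinates, whose origin is the TCP and whose axes are the flange's). Camera axes: x right, y down, z forward; pixel columns grow to the right and rows downward; lengths in mm; the calibration is good to about 2 mm. A picture is of the moment at which its call begins: read the wrist's pose just before it. camera_info takes no time and is no camera call.
- ctrl.close_job(): hands the job in; it is judged then, once.
The state is a dict: "t": time; "qpos": joint angles; "qvel": joint speeds; "joint_torque": joint torques, N m; "ee_pos": TCP position; "orientation": TCP orientation; "ft_force": force on the tool from outside, world axes, zero at the start; "moment": the same for the moment, N m; "width": finger opening in mm; "grasp_force": force on a finger pad.
Only numpy, scipy, OpenCV 4.12 (cv2) and the standard library are available. Lean on these libraries where they do the work, as an engineer would, in place of code of your own. Each camera call takes 0.05 s, during which the arm holds its last target. There are 200 camera calls.

TASK

Take the round-bulbed flask out of the slotted rack (draw it out through the open front of its slot), set its bulb upright in the sprung ring of the filling cradle and press it down until the ring is fully down on its stops. Finish while still holding it pressed down there: do not let go. Never let the flask touch the bench top, and leave the straight-sided bottle hanging in the rack and the tin, spool and tub where they are.

Things in the scene. Friction and masses are not known exactly. Their poses are not given: they have to be found in the camera images.
- flask: The flask, one piece, upright: amber glass ball bulb 64 mm across, neck 20 mm, flat black collar 40 mm, on top a straight black stopper 24 mm across, the place to grip. Origin: bottom of the bulb; z up its axis. Above the origin: bulb centre 32 mm, bare neck 62-88, collar 88-93, stopper 93-135 mm. 0.14-0.25 kg. Hangs by its collar in either slot of the rack. Cannot stand by itself.
- flask_bulb (a point): Centre of the flask's ball bulb (radius 32 mm), on the axis.
- flask_stopper (a point): Centre of the top face of the flask's stopper, 135 mm above the flask's origin. The stopper is 42 mm tall; the two stoppers, tops 172 mm above the bench while hanging, are the tallest things on the bench near the work.
- bottle: Another amber bottle hanging in the rack's other slot, to be left there: same neck, collar and stopper, but a straight cylindrical body of 48 mm diameter instead of the ball. Origin: on the axis, 88 mm below the collar's underside.
- rack: Fixed aluminium rack: level plate 56 mm deep (x), 230 mm wide (y), 6 mm thick, top 125 mm above the bench, on a post at each end (y = +-107 mm) and a 100 x 230 mm base plate 10 mm thick. Origin: on the bench under the plate's middle. Two slots 26 mm wide at y = +55 and -55 mm, from x = +14 mm to the front edge at x = -28 mm, open towards the rack's own -x. Collars rest on the plate.
- slot_left (a point): In the slot on the rack's +y side, at the plate's top, 28 mm in from the open front. A flask is drawn out level along the rack's -x: its bulb, under the plate, is too wide to lift through. It can be raised about 15 mm in the slot. The bulb is clear of the plate once the flask's axis is beyond x = -60 mm in the rack's frame.
- slot_right (a point): The same point in the slot on the rack's -y side.
- cradle: Fixed filling cradle: grey base plate 100 mm (x) by 140 mm (y), 12 mm thick, with two upright steel guide posts 54 mm either side of the middle (along y), tops at 88 mm, and between them the level steel ring on two springs. Origin: on the bench, under the ring's centre.
- ring_seat (a point): Point on the ring's axis, moving with the ring: where the bulb's centre is when the bulb is seated in the ring, 21 mm above the ring's top face. The ring is 10 mm thick, 48 mm inside and 66 mm outside diameter; its top face is 65 mm above the bench when up.
- ring (a joint): Downward travel of the sprung ring in m: 0 up (its rest), 0.018 fully down on the stops. The springs push up with about 5 N at rest, growing by 0.4 N per mm to about 12 N at the stops; the flask's own weight does not press it down, and it springs up when let go.
- tin: Bystander: open steel tin with brass wool, 68 mm diameter, 42 mm tall. Origin: centre of its underside.
- spool: Bystander: red spool standing on its end, 52 mm diameter, 40 mm tall. Origin: centre of its underside.
- tub: Bystander: low yellow tub with lid, 50 mm diameter, 32 mm tall. Origin: centre of its underside.
Mind the look-alikes: they are no part of the job. Leave any blue, brown or green look-alike of the flask alone.

How it is judged (in metres and radians):
On the way:
1. the flask is drawn out of its slot, clear of the rack plate (x of flask_bulb in the frame of rack below -0.055 m), for 0.1 s.
At the end, for the whole second after the job is handed in: Held for the last second: ring within 3 mm of its stops (travel over 15 mm), bulb centre within 6 mm of its seat, flask within 0.15 rad of upright, under 20 mm/s, pressing the cradle with over 4 N, gripper on the flask with over 3 N, bottle within 30 mm of its start (value of joint ring above 0.015 m and distance between flask_bulb and ring_seat below 0.006 m and angle between flask's own z axis and vertical below 0.15 rad and contact force between flask and cradle above 4 N and contact force between any of the fingers, the arm and flask above 3 N and linear speed of flask below 0.02 m/s and distance of bottle from where it was at the start of the episode below 0.03 m); the arm keeps its last pose, push and grip.
It fails at once if the flask touches the bench top (bulb centre lower than 36 mm) (height (world z) of flask_bulb below 0.036 m).
It fails at once if the straight-sided bottle is disturbed (moved more than 30 mm) (distance of bottle from where it was at the start of the episode above 0.03 m).
It fails at once if the tin is disturbed (moved more than 30 mm) (distance of tin from where it was at the start of the episode above 0.03 m).
It fails at once if the spool is disturbed (moved more than 30 mm) (distance of spool from where it was at the start of the episode above 0.03 m).
It fails at once if the tub is disturbed (moved more than 30 mm) (distance of tub from where it was at the start of the episode above 0.03 m).
It also fails if it takes over 48 s, if anything falls off the work surface, if the arm or the gripper's body presses on something with over 40 N, if the wrist force passes 120 N, or if a joint passes its speed limit or range.

## Working session

There is one attempt and no reset: what is moved stays moved. The work goes in short steps, Python scripts to look and compute and a tool call to move; the robot and the scene stay as the last step left them, time stands still between calls to the robot, and variables do not carry over. Pictures are saved under pics/ and viewed, at most 10 in all, crops included, and the job is handed in when it is done.

Besides the shell and the picture viewer there is one more tool, called after "Call:" as name(argument=value, ...) on one line, values as JSON. servo_tool: Moves the arm, as the interface text tells. Its arguments: {"type":"object","properties":{"plan":{"type":"array"}},"required":["plan"]}

```bash
mkdir -p pics
cat > h.py <<'E'
import numpy as np, cv2
from workcell import ctrl
from scipy.spatial.transform import Rotation as R
def cam(n,obs=None):
    c=ctrl.camera_info(n); f=200/np.tan(np.radians(c['fovy'])/2)
    K=np.array([[f,0,c['cx']],[0,f,c['cy']],[0,0,1.]]);D=np.array([c['k1'],0,0,0,0.])
    if 'rvec' in c: Rm=R.from_rotvec(np.ravel(c['rvec'])).as_matrix();t=np.ravel(c['tvec'])
    else:
        o=obs or ctrl.get_obs();T=np.eye(4);T[:3,:3]=R.from_rotvec(o['orientation']).as_matrix();T[:3,3]=o['ee_pos']
        M=np.linalg.inv(T@np.array(c['T_tool_cam']));Rm=M[:3,:3];t=M[:3,3]
    return K,D,Rm,t
def ray(C,u):
    K,D,Rm,t=C;p=cv2.undistortPoints(np.array([[u]],float),K,D).ravel()
    d=Rm.T@np.array([p[0],p[1],1]);return -Rm.T@t,d/np.linalg.norm(d)
def atz(C,u,z):
    o,d=ray(C,u);return o+d*(z-o[2])/d[2]
def proj(C,P):
    K,D,Rm,t=C;return cv2.projectPoints(np.array(P,float).reshape(-1,3),cv2.Rodrigues(Rm)[0],t,K,D)[0].reshape(-1,2)
def tri(l):
    A=np.zeros((3,3));b=np.zeros(3)
    for C,u in l:
        o,d=ray(C,u);M=np.eye(3)-np.outer(d,d);A+=M;b+=M@o
    X=np.linalg.solve(A,b);return X,[np.linalg.norm((np.eye(3)-np.outer(ray(C,u)[1],ray(C,u)[1]))@(X-ray(C,u)[0])) for C,u in l]
E
python3 - <<'E'
from h import *
o=ctrl.get_obs();print(o)
for n in ['scene','side','wrist']:
    cv2.imwrite(f'pics/{n}0.png',ctrl.get_image(n));C=cam(n,o);print(n,-C[2].T@C[3],C[2][2],ctrl.camera_info(n)['k1'])
E
```

```text
{'t': 0.0, 'qpos': array([-1.20299226e+00,  4.23802739e-01,  1.63067586e+00, -4.26226673e-05,
        1.08861083e+00, -1.89948165e-02]), 'qvel': array([ 0.00068533, -0.00091159, -0.0002251 , -0.00059088, -0.00075249,
        0.00055483]), 'joint_torque': array([ 4.58402083e-04, -5.44622183e+01, -2.73661637e+01,  6.45314832e-02,
        2.27107422e-02, -1.43702177e-04]), 'ee_pos': array([ 235.59187347, -578.32426922,  235.93103297]), 'orientation': array([-3.08157636e+00, -6.03550188e-01,  4.66148087e-04]), 'ft_force': array([ 0.83050291, -0.88238771, -0.2881721 ]), 'moment': array([-0.01464086,  0.05628756,  0.02462248]), 'grasp_force': 0.0, 'width': 88.12927802840473}
scene [1085.35247764  686.92780057  698.26516357] [-0.47569282 -0.67654345 -0.56214349] -0.033710954650503076
side [386.80626934 656.54068325 920.15303158] [ 0.21000002 -0.62296329 -0.75353615] -0.134028869507816
wrist [ 296.84627873 -553.29354744  384.00481469] [-0.23220002 -0.09366377 -0.96814784] -0.004984515748804696
```

View pics/scene0.png

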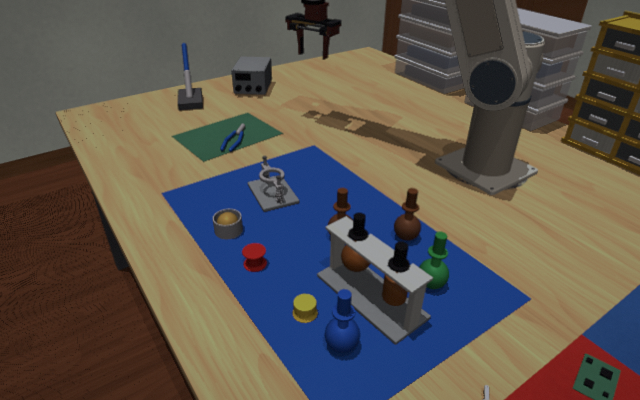

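View pics/side0.png

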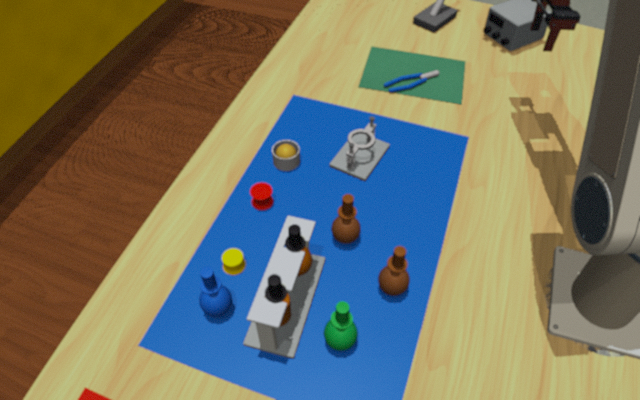

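Run:
```python
import cv2,numpy as np
a=cv2.imread('pics/scene0.png');b=cv2.imread('pics/side0.png')
f=lambda i,x,y,w,h,s:cv2.resize(i[y:y+h,x:x+w],None,fx=s,fy=s,interpolation=cv2.INTER_CUBIC)
cv2.imwrite('pics/c1.png',np.hstack([f(a,315,190,130,150,3),f(b,225,210,130,150,3)]))
cv2.imwrite('pics/c2.png',np.hstack([f(a,240,145,66,72,6),f(b,326,110,66,72,6)]))
```

```text
(no output)
```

View pics/c1.png

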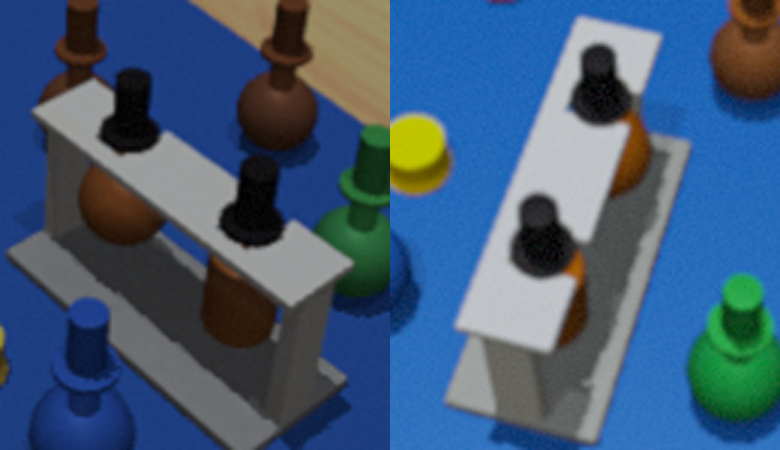

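View pics/c2.png

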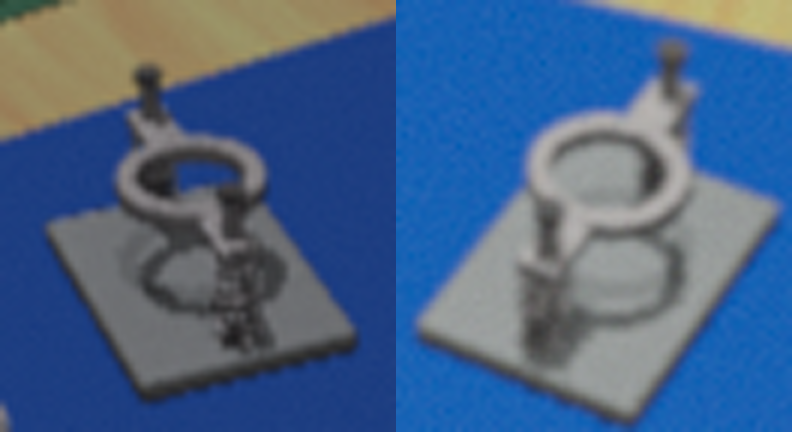

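Run:
```python
from h import *
S=cam('scene');D=cam('side')
s=lambda x,y:(315+x/3,190+y/3); d=lambda x,y:(225+(x-390)/3,210+y/3)
s2=lambda x,y:(240+x/6,145+y/6); d2=lambda x,y:(326+(x-396)/6,110+y/6)
np.set_printoptions(precision=1,suppress=True)
for n,a,b in [('flask top',s(134,78),d(598,56)),('bottle top',s(260,166),d(538,207)),('plate c far',s(90,80),d(660,37)),('plate c farL',s(34,112),d(580,17)),
 ('plate near R',s(352,264),d(555,350)),('plate near L',s(293,304),d(458,325)),
 ('ring',s2(192,180),d2(609,172)),('post1',s2(148,72),d2(672,47)),('post2',s2(233,188),d2(547,207))]:
    X,e=tri([(S,a),(D,b)]);print(n,X,e)
for n,a,b,z in [('green',s(375,140),d(742,290),135),('brownA',s(290,0),d(755,5),135),('blue',s(88,312),(208,275),135),('brown?',(412,193),(398,252),135),('brown1',(343,193),(348,200),135),
   ('tin',(228,215),(286,145),42),('spool',(254,248),(262,187),40),('tub',(305,302),(233,257),32)]:
    print(n,atz(S,a,z),atz(D,b,z),tri([(S,a),(D,b)])[0])
print([atz(S,s2(*p),12) for p in [(48,228),(150,390),(355,338)]],[atz(D,d2(*p),12) for p in [(418,322),(632,412),(780,208)]])
```

```text
flask top [616.5 152.2 170.1] [np.float64(0.2673486515497862), np.float64(0.26734865154973075)]
bottle top [609.2 261.6 170.3] [np.float64(0.3167367698092399), np.float64(0.31673676980906207)]
plate c far [600.1  89.1 120.7] [np.float64(1.3256614569817253), np.float64(1.325661456981805)]
plate c farL [653.8  95.1 122.1] [np.float64(0.7784582134600947), np.float64(0.7784582134601296)]
plate near R [579.2 317.1 119.1] [np.float64(0.3840966590097608), np.float64(0.38409665900986245)]
plate near L [635.2 324.2 124.3] [np.float64(0.3816614791189095), np.float64(0.3816614791189253)]
ring [ 597.7 -228.9   59.8] [np.float64(0.006080410652168269), np.float64(0.006080410652143324)]
post1 [ 588.4 -282.    86.1] [np.float64(0.16797653242835353), np.float64(0.1679765324281297)]
post2 [ 607.9 -173.6   87.6] [np.float64(0.2749169674907623), np.float64(0.2749169674906574)]
green [497.9 256.3 135. ] [490.3 253.3 135. ] [491.  250.7 128.5]
brownA [428.5 106.4 135. ] [546.8  55.4 135. ] [520.1 161.7 227.6]
blue [742.  271.7 135. ] [733.7 276.1 135. ] [738.  269.8 128. ]
brown? [436.3 115.5 135. ] [428.9 113.1 135. ] [429.2 109.1 128.9]
brown1 [563.   30.7 135. ] [553.4  26.4 135. ] [555.   20.3 126.6]
tin [ 761.1 -155.2   42. ] [ 768.8 -162.3   42. ] [ 764.1 -151.7   48.7]
spool [765.1 -16.6  40. ] [769.  -19.4  40. ] [766.7 -14.9  43.6]
tub [754.4 169.9  32. ] [750.8 169.7  32. ] [752.5 167.2  28.1]
[array([ 636.9, -297.8,   12. ]), array([ 659.5, -161. ,   12. ]), array([ 567.1, -145.1,   12. ])] [array([ 656.9, -166.6,   12. ]), array([ 560.9, -149.2,   12. ]), array([ 534.9, -282.3,   12. ])]
```

Call:
servo_tool(plan=[[0,[40,60,20],0],[0,[70,110,44],0],[0,[90,150,44],-5],[0,[105,190,44],-5],[0,[120,225,44],-10],[0,[135,260,44],-10],[0,[155,300,44],-14],[0,[170,340,44],-18],[0,[190,375,44],-18],[0,[205,415,44],-18]])

```text
t: 0.98
ee_pos: [420.4, -209.8, 280.6]
orientation: [3.139, 0.113, 0.001]
ft_force: [0.2, -0.6, 0.1]
width: 87.7
grasp_force: 0.0
```

Call:
servo_tool(plan=[[0,[15,40,0],0],[0,[30,75,0],0],[0,[50,110,0],0],[0,[65,150,0],0],[0,[80,190,0],0],[0,[95,230,0],0],[0,[105,265,0],0],[0,[115,305,0],0],[0,[119,344,0],0],[0,[119,344,0],0]])

```text
t: 1.82
ee_pos: [539.5, 138.1, 280.3]
orientation: [-3.137, -0.121, -0.001]
ft_force: [-0.0, 0.1, 0.5]
width: 87.6
grasp_force: 0.0
```

Run:
```python
from h import *
o=ctrl.get_obs();im=ctrl.get_image('wrist');cv2.imwrite('pics/w1.png',im)
C=cam('wrist',o);np.save('w1.npy',np.r_[o['ee_pos'],o['orientation']])
print(o['t'],o['ee_pos'],R.from_rotvec(o['orientation']).as_matrix()[:,1],o['qpos'],proj(C,[[616,152,172],[609,262,172]]))
```

```text
1.8167 [539.51907475 138.12416048 280.30573795] [ 0.07718421 -0.99701494 -0.00194961] [0.22829213 0.27356631 1.74205648 0.00202271 1.12500451 1.72095667] [[308.98246098 113.26783994]
 [179.19554829 111.43906284]]
```

View pics/w1.png

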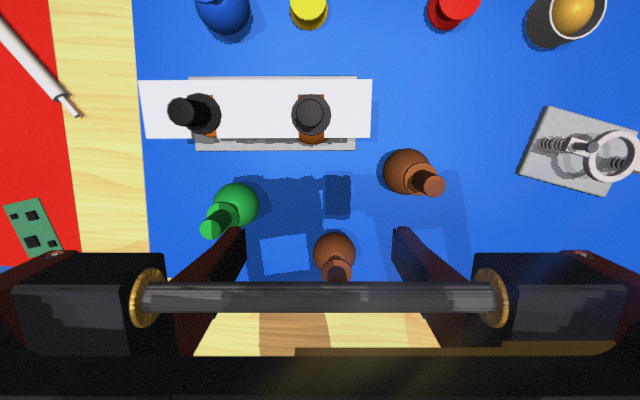

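Run:
```python
from h import *
np.set_printoptions(precision=1,suppress=True)
w=np.load('w1.npy');C=cam('wrist',dict(ee_pos=w[:3],orientation=w[3:]))
print(atz(C,(311,110),172),atz(C,(181,111),172))
print([atz(C,u,125) for u in [(145,139),(372,136),(373,80),(138,81)]])
im=cv2.imread('pics/w1.png')
f=lambda x,y,w,h,s:cv2.resize(im[y:y+h,x:x+w],None,fx=s,fy=s,interpolation=cv2.INTER_CUBIC)
cv2.imwrite('pics/c3.png',np.hstack([f(265,70,90,100,4),f(510,100,110,100,4)[:, :430]]))
```

```text
[618.8 150.5 172. ] [609.5 260.5 172. ]
[array([579.7, 320.2, 125. ]), array([600.7,  87.9, 125. ]), array([653.9,  93.5, 125. ]), array([635.3, 323.2, 125. ])]
```

View pics/c3.png

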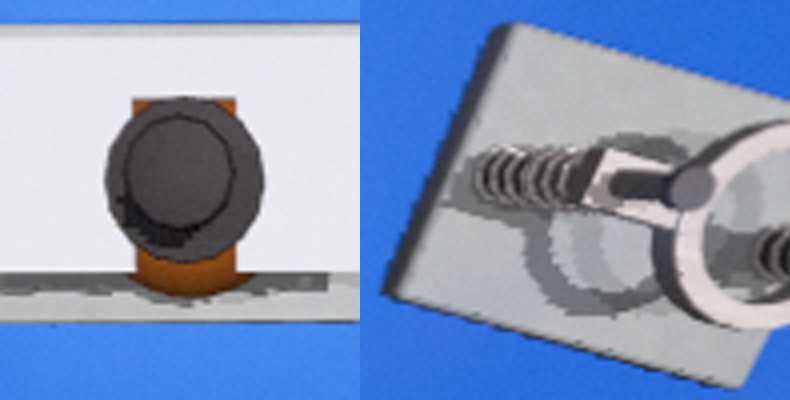

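Call:
servo_tool(plan=[[0,[38,7,0],0],[0,[77,13,-30],0],[0,[77,13,-60],0],[0,[77,13,-90],0],[0,[77,13,-115],0],[0,[77,13,-130],0],[0,[77,13,-130],0],[0,[77,13,-130],0]])

```text
t: 2.53
ee_pos: [615.4, 144.1, 149.8]
orientation: [3.139, 0.112, -0.003]
ft_force: [0.6, 0.8, -0.0]
width: 87.8
grasp_force: 0.0
```

Run:
```python
from h import *
o=ctrl.get_obs();im=ctrl.get_image('wrist');cv2.imwrite('pics/w2.png',im)
C=cam('wrist',o);print(o['t'],o['ee_pos'],o['ft_force'],proj(C,[[616.5,151.5,172]]))
```

```text
2.5333 [615.37925299 144.08176103 149.836953  ] [ 0.63812436  0.82317306 -0.03708623] [[302.37180706 266.47448564]]
```

View pics/w2.png

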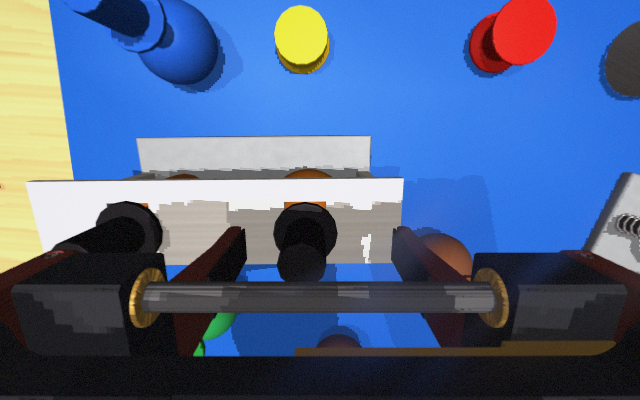

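Call:
servo_tool(plan=[[0,[1,7,0],0],[0,[1,7,0],0],[0,[1,7,0],0],[1,[1,7,0],0],[1,[1,7,0],0],[1,[1,7,0],0],[1,[1,7,0],0],[1,[1,7,0],0],[1,[1,7,0],0],[1,[1,7,0],0]])

```text
t: 3.42
ee_pos: [616.9, 152.3, 150.4]
orientation: [3.14, 0.114, -0.0]
ft_force: [1.1, 0.2, -0.6]
width: 44.7
grasp_force: 0.0
```

Call:
servo_tool(plan=[[1,[0,0,0],0],[1,[0,0,0],0],[1,[0,0,0],0]])

```text
t: 3.67
ee_pos: [616.9, 152.3, 150.5]
orientation: [3.14, 0.114, -0.0]
ft_force: [0.3, 0.6, 0.4]
width: 24.7
grasp_force: 0.0
```

Call:
servo_tool(plan=[[1,[0,0,0],0],[1,[0,0,0],0],[1,[0,0,0],0],[1,[0,0,0],0],[1,[0,0,0],0]])

```text
t: 4.08
ee_pos: [616.9, 152.4, 150.5]
orientation: [-3.139, -0.114, 0.0]
ft_force: [-0.5, 0.1, -0.0]
width: 23.6
grasp_force: 30.0
```

Call:
servo_tool(plan=[[1,[0,0,3],0],[1,[0,0,6],0],[1,[-10,-1,6],0],[1,[-20,-1.7,6],0],[1,[-32,-2.7,6],0],[1,[-44,-3.8,6],0],[1,[-56,-4.8,6],0],[1,[-68,-5.8,6],0],[1,[-80,-7,6],0],[1,[-80,-7,6],0]])

```text
t: 4.92
ee_pos: [533.3, 144.8, 156.1]
orientation: [3.139, 0.115, -0.005]
ft_force: [-0.4, -0.0, -1.7]
width: 23.3
grasp_force: 30.0
```

Run:
```python
from h import *
o=ctrl.get_obs();print(o['t'],o['ee_pos'],o['ft_force'],o['moment'],o['grasp_force'],o['width'])
a,b=ctrl.get_image('scene'),ctrl.get_image('side')
f=lambda i,x,y,w,h,s:cv2.resize(i[y:y+h,x:x+w],None,fx=s,fy=s,interpolation=cv2.INTER_CUBIC)
cv2.imwrite('pics/c4.png',np.hstack([f(a,285,130,190,220,2),f(b,225,140,190,220,2)]))
```

```text
4.9167 [533.32244994 144.79436171 156.11306473] [-0.39483018 -0.04954605 -1.68891661] [ 0.0790813   0.09454888 -0.04763181] 29.999560117721558 23.268034379443453
```

View pics/c4.png

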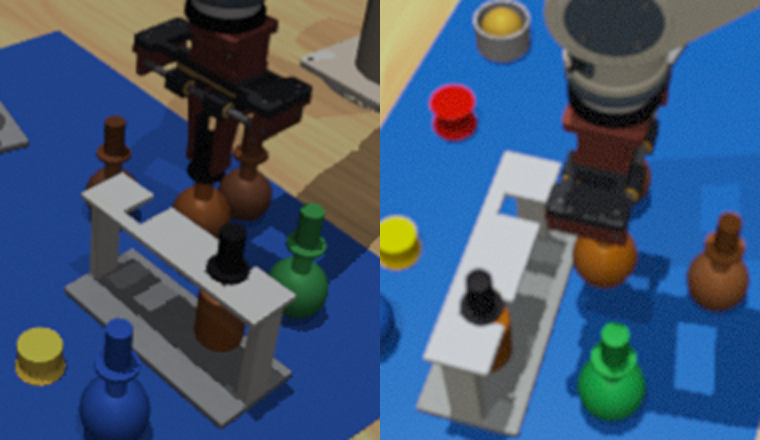

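Call:
servo_tool(plan=[[1,[0,0,25],0],[1,[0,0,55],0],[1,[0,0,85],0],[1,[0,-5,110],0],[1,[0,-25,122],0],[1,[0,-50,122],0],[1,[0,-80,122],0],[1,[0,-110,122],0],[1,[0,-140,122],0],[1,[0,-170,122],0]])

```text
t: 5.85
ee_pos: [537.4, -26.1, 278.8]
orientation: [3.139, 0.114, 0.001]
ft_force: [1.1, -0.5, -2.1]
width: 23.1
grasp_force: 30.0
```

Call:
servo_tool(plan=[[1,[0,-30,0],0],[1,[0,-60,0],0],[1,[0,-90,0],0],[1,[0,-120,0],0],[1,[0,-150,0],0],[1,[0,-175,0],0],[1,[0,-195,0],0],[1,[0,-203,0],0],[1,[0,-203,0],0],[1,[0,-203,0],0]])

```text
t: 6.68
ee_pos: [537.0, -227.4, 278.3]
orientation: [-3.139, -0.113, 0.0]
ft_force: [0.2, 0.5, -1.9]
width: 23.5
grasp_force: 30.0
```

Run:
```python
from h import *
o=ctrl.get_obs();print(o['t'],o['ee_pos'],o['ft_force'],o['grasp_force'],o['width'])
w=ctrl.get_image('wrist');cv2.imwrite('pics/w3.png',w)
np.save('w3.npy',np.r_[o['ee_pos'],o['orientation']])
C=cam('wrist',o);print(proj(C,[[598,-228,65],[588.4,-282,88],[607.9,-174,88]]))
```

```text
6.6833 [ 536.99831563 -227.41318268  278.31661045] [ 0.17784639  0.47002487 -1.89885982] 29.999777376651764 23.536155059784274
[[322.36471131 131.28327084]
 [368.84736499 143.66989487]
 [275.44888619 119.01384365]]
```

View pics/w3.png

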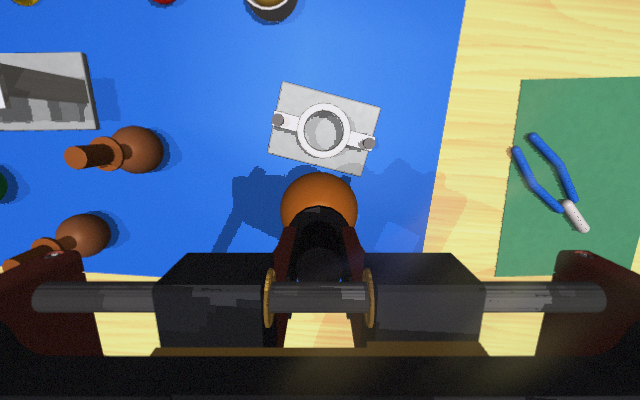

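Run:
```python
from h import *
np.set_printoptions(precision=1,suppress=True)
w=np.load('w3.npy');C=cam('wrist',dict(ee_pos=w[:3],orientation=w[3:]))
print(atz(C,(323.5,130.5),65),atz(C,(368,144),88),atz(C,(278,119.5),88))
B=np.array([537,-227.4,197]);v=np.random.randn(20000,3);v/=np.linalg.norm(v,axis=1)[:,None]
p=proj(C,B+32*v);print(p.min(0),p.max(0))
```

```text
[ 599.  -229.3   65. ] [ 588.  -281.1   88. ] [ 607.6 -176.9   88. ]
[278.9 170.5] [357.2 248.9]
```

Call:
servo_tool(plan=[[1,[20,0,0],0],[1,[45,-0.5,0],0],[1,[61.5,-0.5,-10],0],[1,[61.5,-0.5,-35],0],[1,[61.5,-0.5,-65],0],[1,[61.5,-0.5,-90],0],[1,[61.5,-0.5,-102],0],[1,[61.5,-0.5,-105],0],[1,[61.5,-0.5,-105],0],[1,[61.5,-0.5,-105],0]])

```text
t: 7.57
ee_pos: [599.4, -228.0, 174.9]
orientation: [3.139, 0.115, 0.003]
ft_force: [0.0, 0.3, -0.6]
width: 23.5
grasp_force: 30.0
```

Call:
servo_tool(plan=[[1,[0,0,-3],0],[1,[0,0,-6],0],[1,[0,0,-9],0],[1,[0,0,-9],0],[1,[0,0,-9],0]])

```text
t: 7.98
ee_pos: [599.0, -228.5, 165.3]
orientation: [3.139, 0.114, 0.002]
ft_force: [-1.5, -0.2, 3.2]
width: 23.5
grasp_force: 30.0
```

Call:
servo_tool(plan=[[1,[0,0,-3],0],[1,[0,0,-6],0],[1,[0,0,-9],0],[1,[0,0,-12],0],[1,[0,0,-12],0],[1,[0,0,-12],0]])

```text
t: 8.48
ee_pos: [599.1, -228.5, 153.1]
orientation: [3.139, 0.114, 0.002]
ft_force: [-0.5, -0.3, 8.0]
width: 23.4
grasp_force: 30.0
```

Call:
servo_tool(plan=[[1,[0,0,-2],0],[1,[0,0,-4],0],[1,[0,0,-4],0],[1,[0,0,-4],0]])

```text
t: 8.82
ee_pos: [599.1, -228.5, 149.4]
orientation: [3.139, 0.114, 0.003]
ft_force: [-1.7, 0.1, 8.9]
width: 23.3
grasp_force: 30.0
```

Call:
servo_tool(plan=[[1,[0,0,-2],0],[1,[0,0,-2],0],[1,[0,0,-2],0]])

```text
t: 9.07
ee_pos: [599.5, -228.6, 148.7]
orientation: [3.138, 0.114, 0.004]
ft_force: [-3.8, 1.5, 17.1]
width: 23.5
grasp_force: 30.0
```

Call:
servo_tool(plan=[[1,[0,0,-1],0],[1,[0,0,-1],0],[1,[0,0,-1],0]])

```text
t: 9.32
ee_pos: [599.7, -228.6, 148.6]
orientation: [3.138, 0.114, 0.005]
ft_force: [-5.6, 1.6, 22.8]
width: 23.7
grasp_force: 30.0
```

Call:
servo_tool(plan=[[1,[0,0,0],0],[1,[0,0,0],0],[1,[0,0,0],0],[1,[0,0,0],0],[1,[0,0,0],0],[1,[0,0,0],0]])

```text
t: 9.82
ee_pos: [599.7, -228.7, 148.6]
orientation: [3.138, 0.114, 0.005]
ft_force: [-4.9, 2.9, 23.1]
width: 23.6
grasp_force: 30.0
```

Run:
```python
from h import *
a,b=ctrl.get_image('scene'),ctrl.get_image('side')
f=lambda i,x,y,w,h,s:cv2.resize(i[y:y+h,x:x+w],None,fx=s,fy=s,interpolation=cv2.INTER_CUBIC)
cv2.imwrite('pics/c5.png',np.hstack([f(a,230,110,95,110,4),f(b,315,80,95,110,4)]))
o=ctrl.get_obs();print(o['t'],o['ee_pos'],o['ft_force'],o['grasp_force'])
```

```text
9.9167 [ 599.68001186 -228.65076955  148.61901341] [-5.10892094  1.89428844 22.77981315] 30.017418265342712
```

View pics/c5.png

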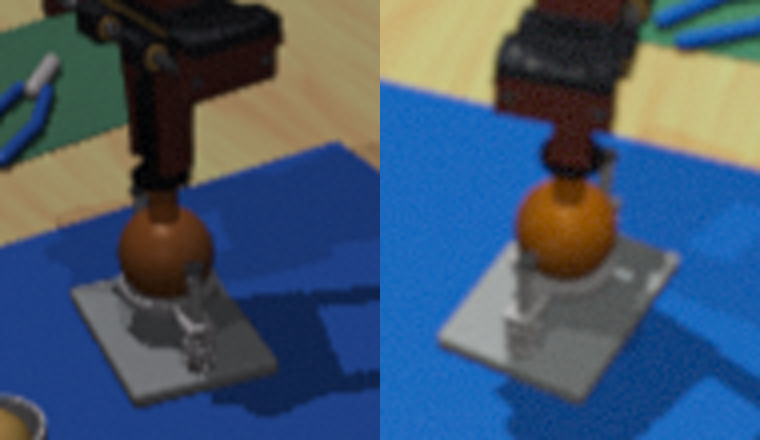

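The flask sits upright with its bulb in the lowered ring. The force is steady, at about 23 N against the stops.

```bash
python3 -c "
from workcell import ctrl
print(ctrl.close_job())"
```

```text
the job is handed in; nothing more can be done
None
```

I handed the job in at about 10 s with the flask upright in the cradle, still gripped (30 N) and pressed onto the ring's stops with a steady 23 N or so; the hand-in returned no verdict.

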